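# Load a pipe into the V saddles of a pipe stand

## Task

Roll the stainless pipe up off the loading arms so that it drops into both V saddles of the pipe stand, then slide it along the saddles until its end is right up against the length stop, without shifting the stop from its setting. Then swing the hold-down arm over so that its pad rests on the pipe. Don't let the pipe fall off the stand, and leave the other things on the bench where they are.

Things in the scene. Friction and masses are not known exactly. Their poses are not given: they have to be found in the camera images.
- stand: Blue steel pipe stand fixed to the bench, 285 mm (x) by 135 mm, with a tongue under the length stop out to y = 220 mm; it may be turned a little. Origin on the bench surface under the middle of its two V saddles; x points away from the loading arms, y runs along the seated pipe towards the length stop, z up. All stand points share its axes
- cradle (a point): Where the seated pipe's axis passes the middle of the saddles: stand x = 0, y = 0, z = 115 mm. Saddles: two 90 degree V's of steel angle, each 14 mm wide, at stand y = -50 and +50 mm; bottom of the V at z = 52 mm, near lip at x = -36, z = 88 mm, far lip at x = 46, z = 98 mm. A pipe whose axis has passed x = -36 mm rolls down into them by itself
- loading_arms (a point): Between the loading arms, on their surface, stand x = -123, y = 0, z = 82 mm: two steel bars 14 mm wide at y = -50 and +50 mm, sloping up at 4 degrees from x = -159 mm to the near lips of the saddles, with upturned ends (x = -153 to -159 mm, up to z = 93 mm). A pipe let go on the arms rolls back against these ends; pushed from behind well above its axis it tends to bind instead of rolling
- pipe: Loose stainless pipe, outer diameter 88.9 mm, 200 mm long, about 0.85 kg, blue band near its -y end; too thick for the gripper. It starts across the loading arms, parallel to the stand's y, axis at stand x = -123, z = 126 mm, too far to -y. Origin at its centre; its y axis is the pipe's axis, x and z turn as it rolls. Sliding along the saddles it resists with about 3 to 8 N
- length_stop (a joint): Setting of the length stop along the stand's +y, in m: at 0 its face is at stand y = 110 mm. It is set differently each time and held by its thumbscrew: it slips only when pushed with more than about 60 N, and must stay at its setting
- stop_face (a point): Middle of the length stop's face, at z = 115 mm, stand x = 0, facing the stand's -y; axes as the stand's. The stop is a steel plate 50 mm wide and 8 mm thick from z = 54 to 152 mm, on a dark block with a red thumbscrew. A pipe touching it has its centre 100 mm away on the -y side
- hold_down (a joint): Angle of the hold-down arm in rad: 0 is level with its pad on the seated pipe, growing as it swings up and away over the far side; 1.57 is upright, 1.9 the end of its travel, where it starts. Damped and light (under 2 N at the grip): beyond upright it falls open, and once brought past upright towards the pipe (below about 1.5) it falls slowly shut in 1 to 3 s
- hold_down_pin (a point): Middle of the hold-down arm's hinge pin: stand x = 72, y = 0, z = 178 mm, pin along y, between two blue cheeks 26 mm long (x), outer faces at y = -18 and +18 mm, up to z = 190 mm
- hold_down_grip (a point): Middle of the orange round grip (25 mm diameter, 44 mm long) that ends the hold-down arm, 108 mm from the pin; the grip ends 130 mm from it, the rest is a steel bar 18 mm wide, 14 mm thick. The point's -x axis points from the pin out along the arm, its z axis out of the arm's top, which faces away from the robot while open
- hold_down_pad (a point): Middle of the underside of the round rubber pad (26 mm diameter) under the hold-down arm, 72 mm from the pin; it meets the seated pipe's top (z = 159 mm) when the arm is closed
- gate_valve: Bystander: brass gate valve 100 mm long (along its y), 100 mm high, with a red handwheel of 68 mm diameter on top. Origin under its middle
- pipe_wrench: Bystander: blue pipe wrench lying flat, 280 mm long along its x (jaws at +x), 75 mm wide, 26 mm high. Origin on the bench under it, 175 mm from its handle's end
- flange: Bystander: steel pipe flange lying flat, 110 mm diameter, 38 mm high. Origin under its middle
- tee: Bystander: dark iron pipe tee lying flat, 90 mm along its y with a branch 45 mm long to -x, 48 mm high. Origin under the crossing
- spray_can: Bystander: red spray can, 65 mm diameter, 194 mm high, standing. Origin under its middle
- paint_tin: Bystander: blue paint tin with a paper label, 103 mm diameter, 101 mm high. Origin under its middle
- tape_measure: Bystander: yellow tape measure, 70 x 34 mm, 64 mm high. Origin under its middle
Mind the look-alikes: they are no part of the job. Leave any purple or turquoise look-alike of the pipe alone.

How it is judged:
On the way, in this order (a step that is already met when the one before it is completed fails the run):
1. the pipe lies in both V saddles (x of pipe in the frame of stand between -0.01 and 0.01 m and z of pipe in the frame of stand between 0.109 and 0.121 m and angle between the y axis of pipe and the y axis of stand, either way round below 0.06 rad), for 0.2 s.
2. the pipe, still in the saddles, has its end against the length stop (x of pipe in the frame of stand between -0.005 and 0.005 m and z of pipe in the frame of stand between 0.111 and 0.119 m and angle between the y axis of pipe and the y axis of stand, either way round below 0.035 rad and y of pipe in the frame of stop_face above -0.103 m), for 0.2 s.
3. the hold-down arm rests on the pipe (all of step 2 and value of joint hold_down below 0.06 rad and contact force between hold_down and pipe above 0.3 N), for 0.2 s.
At the end, for the whole second after the job is handed in: Pipe at rest in both saddles (axis within 5 mm sideways, 4 mm in height, 0.035 rad), its end within 3 mm of the stop, the stop within 2 mm of its setting, the hold-down arm below 0.06 rad with its pad bearing on the pipe, bystanders within 30 mm of their places (all of step 3 and distance of stop_face from where it was at the start of the episode below 0.002 m and linear speed of pipe below 0.01 m/s and angular speed of pipe below 0.1 rad/s and distance of each of gate_valve, pipe_wrench, flange, tee, spray_can, paint_tin, tape_measure from where it was at the start of the episode below 0.03 m); the robot touches nothing.
It fails at once if the pipe falls or is knocked off the stand (height (world z) of pipe below 0.1 m).
It fails at once if the length stop is shoved off its setting (by more than 2 mm) (distance of stop_face from where it was at the start of the episode above 0.002 m).
It fails at once if a bystander is shoved more than 30 mm (distance of any of gate_valve, pipe_wrench, flange, tee, spray_can, paint_tin, tape_measure from where it was at the start of the episode above 0.03 m).
It also fails if it takes over 67 s, if anything falls off the work surface, if the arm or the gripper's body presses on something with over 40 N, if the wrist force passes 120 N, or if a joint passes its speed limit or range.

## Robot

A 7-joint arm with a two-finger parallel gripper is mounted at the origin on the work surface. World frame = base frame: x ahead of the robot, y to its left, z up, the work surface at z = 0. Lengths are in m, angles in rad, forces in N, time in s.
With the tool pointing down it reaches from about 0.425 to 0.925 m from the base axis. Payload 6.8 kg.
Tool frame: the origin (TCP) lies between the finger pads; the fingertips stand 22 mm ahead of it and the grasp point (between the pads) lies 3 mm ahead of it; z points along the fingers, y is the line along which they close (so a half turn about z gives the same grasp; the last joint's range is limited). The gripper opens to 85 mm and grips with 20 to 120 N. Pads are 22 mm wide; open, the fingers measure 114 mm over their backs; the gripper's body (76 mm by 85 mm) begins 54 mm behind the grasp point. The pads swing forward as they close: fully open they stand 13 mm farther back than shut.
Start: joints at [1.062, 0.477, 0.022, 1.555, -0.011, 1.109, -0.083], TCP at [0.263, -0.622, 0.253] pointing down, gripper open.
Joint ranges: [-2.96, 2.96], [-0.34, 2.1], [-1.41, 1.46], [0.24, 2.44], [-1.37, 4.51], [0.17, 1.92], [-2.96, 2.96]. Speed limits (rad/s): [2.39, 2.39, 3.14, 3.14, 3.14, 3.14, 3.14].

## Interface

Orientations are given as a unit quaternion [w, x, y, z].
In Python, from station import bot gives the robot as it stands.
- The arm moves only by the tool servo_tool, never from a script. Its argument "motion" is a list that holds one entry, the list of rows, each a list of 5 numbers: the opening, from 0 (shut) to 1 (fully open), then the shift along the world's x, y, z each as a share of 0.04 m, from -1 to 1, then the turn about the world's z as a share of 0.12 rad, from -1 to 1. A call has 1 to 20 rows; each row shifts and turns the commanded pose from where the row before left it; what a row does not reach is not made up. A row lasts 1/10 s, in which the tool goes at most 50 mm and 8.59 degrees, less where a joint would pass 70% of its speed; a pose out of reach is approached as far as the arm can. A call with a number of a shift or a turn outside -1 to 1 is refused whole. A call with a gripper value outside its range is refused whole. The fingers move at their own pace and stop on an object; "newtons" is the grip in N (left out, the last holds). Time passes only in rows, so rows that do not move let the fingers close. It gives the time, the measured TCP pose, the force, the opening and the grip force at its end, in the units of the state.
- bot.get_obs(): the state, without advancing time (a new reading comes with each control period).
- bot.read_camera(name): name is "scene" or "top" or "wrist"; returns (picture, depth): 384x512x3 uint8, red, green, blue; 384x512 float32, m along the optical axis (not along the pixel's ray), 0 where there is no reading.
- bot.get_calibration(name): a dict with "fovy" (degrees; the focal length in pixels is half the picture's height over the tangent of half this angle, whatever the lens; pixels are square), "cx", "cy" (the principal point, pixels), "view" (4x4, takes a point from world to camera coordinates). Camera axes: x right, y down, z forward; pixel columns grow to the right and rows downward; lengths in m; the calibration is good to about 2 mm. The wrist camera is an equidistant fisheye: a pixel r from the principal point sees the ray r / f radians off the axis. A picture is of the moment at which its call begins: read the wrist's pose just before it. get_calibration takes no time and is no camera call; for the wrist camera it gives the pose at the moment of the call.
- bot.hand_in(): hands the job in; it is judged then, once.
The state is a dict: "t": time; "q": joint angles; "joint_vel": joint speeds; "joint_torque": joint torques, N m; "eef_pos": TCP position; "tool_rot": TCP orientation; "contact_force": force on the tool from outside, world axes, zero at the start; "torque": the same for the moment, N m; "gripper_width": opening from 0.0 (shut) to 1.0 (fully open); "grasp_force": force on a finger pad.
Only numpy, scipy, OpenCV 4.12 (cv2) and the standard library are available. Lean on these libraries where they do the work, as an engineer would, in place of code of your own. Each camera call takes 0.05 s, during which the arm holds its last target. There are 200 camera calls.

## Working session

There is one attempt and no reset: what is moved stays moved. The work goes in short steps, Python scripts to look and compute and a tool call to move; the robot and the scene stay as the last step left them, time stands still between calls to the robot, and variables do not carry over. Pictures are saved under pics/ and viewed, at most 10 in all, crops included, and the job is handed in when it is done.

Besides the shell and the picture viewer there is one more tool, called after "Request:" by a JSON object that holds its "fn" and its "kwargs". servo_tool: Moves the arm, as the interface text tells. Shift numbers are shares of 0.04 m and turn numbers shares of 0.12 rad, none past 1 either way. Its arguments: {"type":"object","properties":{"motion":{"type":"array"},"newtons":{"type":"number"}},"required":["motion"]}

```bash
mkdir -p pics; cat > h.py <<'E'
import numpy as np, cv2
from station import bot
def P(name):
    c=bot.get_calibration(name); im,d=bot.read_camera(name); return c,im,d
def world(c,d):
    f=192/np.tan(np.radians(c['fovy'])/2)
    v,u=np.mgrid[0:384,0:512]
    p=np.stack([(u-c['cx'])/f*d,(v-c['cy'])/f*d,d,np.ones_like(d)],-1)
    return (p@np.linalg.inv(np.array(c['view'])).T)[...,:3]
E
python3 - <<'E'
from h import *
o=bot.get_obs(); print(o)
for n in ('scene','top'):
    c,im,d=P(n); np.savez(n+'.npz',im=im,d=d,w=world(c,d)); print(n,c)
    cv2.imwrite(f'pics/{n}.png',cv2.resize(im[...,::-1],(800,600),interpolation=cv2.INTER_CUBIC))
E
```

```text
{'t': 0.0, 'q': array([ 1.0619204 ,  0.4778185 ,  0.02235988,  1.55648089, -0.01149913,
        1.10929603, -0.083135  ]), 'joint_vel': array([-0.0002773 , -0.00074343,  0.00125644,  0.00058101,  0.00148277,
        0.00139656,  0.0012433 ]), 'joint_torque': array([-4.90156999e-04, -5.96455801e+01,  1.60725642e+00, -2.81198180e+01,
        1.23822250e-02,  9.29090835e-03,  5.05998980e-05]), 'eef_pos': array([ 0.26309465, -0.62100034,  0.25230131]), 'tool_rot': array([-9.00446691e-04,  9.79992103e-01,  1.99034165e-01, -2.59678085e-04]), 'contact_force': array([0.33622115, 0.39007318, 0.31455906]), 'torque': array([ 0.02590149,  0.03084843, -0.02137973]), 'grasp_force': 0.0, 'gripper_width': 1.0025891568241172}
scene {'fovy': 47.80577519962598, 'cx': 254.08731417955073, 'cy': 187.3999943153544, 'view': array([[-0.75658322,  0.65373847, -0.01441712,  0.38805391],
       [ 0.45858083,  0.51474862, -0.72438766, -0.10149401],
       [-0.46613889, -0.55467096, -0.68924209,  1.8017445 ],
       [ 0.        ,  0.        ,  0.        ,  1.        ]])}
top {'fovy': 56.48056567804315, 'cx': 259.52592424947835, 'cy': 196.28298258834167, 'view': array([[ 8.01424441e-02, -9.96783417e-01, -9.21752863e-05,
        -7.63320264e-02],
       [-9.75949490e-01, -7.84485661e-02, -2.03392270e-01,
         5.33175321e-01],
       [ 2.02730811e-01,  1.63903121e-02, -9.79097327e-01,
         1.00529235e+00],
       [ 0.00000000e+00,  0.00000000e+00,  0.00000000e+00,
         1.00000000e+00]])}
```

View pics/scene.png

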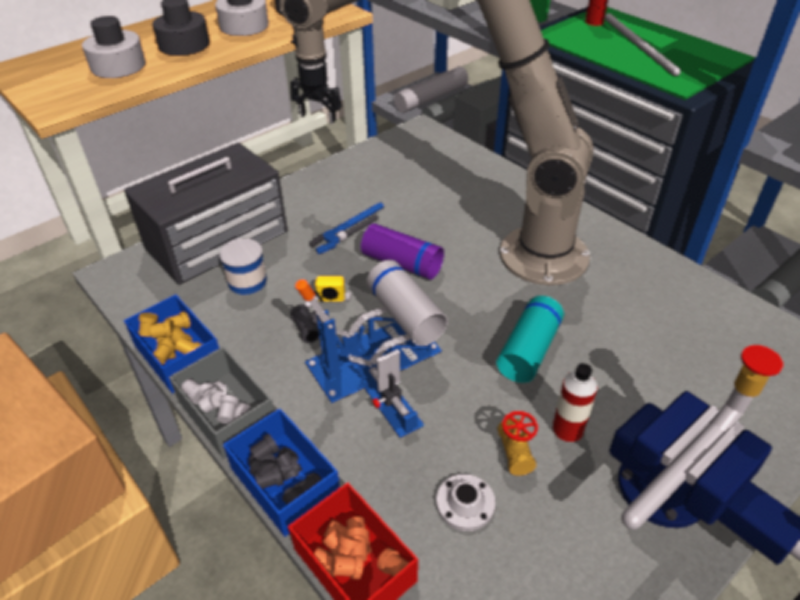

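View pics/top.png

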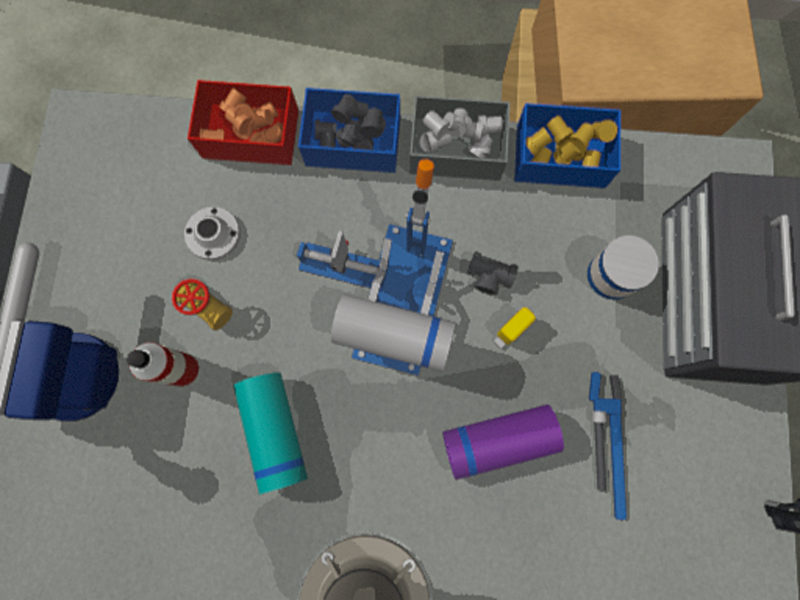

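The stainless pipe is the grey one at top px (393,332), lying across the stand's arms with its blue band at -y. The look-alikes are on the bench: purple at (503,441) and turquoise at (270,432). The stop plate is at (340,250) and the orange grip at (425,173). Next I measure the geometry and make one confirming crop.

```bash
python3 - <<'E'
from h import *
from scipy.optimize import least_squares
s=np.load('top.npz'); im=s['im'].astype(int); w=s['w']; 
s2=np.load('scene.npz'); im2=s2['im'].astype(int); w2=s2['w']
def box(a,u0,u1,v0,v1,k=.64): return a[int(v0*k):int(v1*k),int(u0*k):int(u1*k)].reshape(-1,3)
# pipe
def pts(w,b):
    p=box(w,*b); return p[(p[:,2]>.135)&(p[:,2]<.19)]
A=pts(w,(325,465,285,380)); B=pts(w2,(360,450,255,350))
def near(p): 
    return p[np.linalg.norm(p[:,:2]-np.median(A[:,:2],0),axis=1)<.13]
for nm,Q in (('top',A),('scene',near(B)),('both',np.vstack([A,near(B)]))):
    def r(x):
        th,o,z=x; return np.hypot(Q[:,0]*np.cos(th)+Q[:,1]*np.sin(th)-o,Q[:,2]-z)-.04445
    f=least_squares(r,[0,Q[:,0].mean(),.126],loss='soft_l1',f_scale=.002); th,o,z=f.x
    al=-Q[:,0]*np.sin(th)+Q[:,1]*np.cos(th)
    print(nm,len(Q),'yaw',th,'perp',o,'z',z,'along',np.percentile(al,[0,.5,99.5,100]),'res',np.abs(f.fun).mean())
    if nm=='top': T=th,o
th,o=T; ex=np.array([np.cos(th),np.sin(th)]); ey=np.array([-np.sin(th),np.cos(th)])
def st(p): return np.c_[p[:,:2]@ex-o-.123, p[:,:2]@ey, p[:,2]]
for nm,(I,W) in {'top':(im,w),'scene':(im2,w2)}.items():
    f=W.reshape(-1,3); c=I.reshape(-1,3); S=st(f)
    org=(c[:,0]>180)&(c[:,1]>50)&(c[:,1]<140)&(c[:,2]<70)&(f[:,2]>.2)
    print(nm,'orange',org.sum(),S[org].mean(0),f[org].mean(0))
    m=(abs(S[:,0])<.028)&(S[:,2]>.11)&(S[:,2]<.16)&(S[:,1]>S[org][:,1].mean()+.08)&(S[:,1]<S[org][:,1].mean()+.2)
    print('stop',m.sum(),np.percentile(S[m],[1,10,50,90,99],axis=0).round(4).tolist())
    m=(abs(S[:,0]-.072)<.011)&(S[:,2]>.186)&(S[:,2]<.194)
    print('cheek',m.sum(),np.percentile(S[m],[0,5,50,95,100],axis=0).round(4).tolist() if m.sum() else 0)
    bl=(c[:,2]>c[:,0]+40)&(f[:,2]<.02)&(abs(S[:,0])<.2)&(abs(S[:,1]-S[org][:,1].mean())<.25)
    print('base',bl.sum(),np.percentile(S[bl],[0.3,2,50,98,99.7],axis=0).round(4).tolist())
    m=(S[:,2]>.084)&(S[:,2]<.1)&(S[:,0]>.035)&(S[:,0]<.05)&(abs(S[:,1]-S[org][:,1].mean())<.08)
    print('lip', np.sort(S[m][:,1]).round(3)[::3])
print('ex',ex,'ey',ey,'o',o)
cv2.imwrite('pics/c.png',cv2.resize(s['im'][80:250,180:360,::-1],(635,600),interpolation=cv2.INTER_CUBIC))
E
```

```text
top 2391 yaw -0.17445156538709494 perp 0.4712005186777735 z 0.12607318631812675 along [-0.03266633 -0.03177929  0.16597959  0.16754541] res 0.0010655035439068932
scene 1051 yaw -0.17555433041981644 perp 0.46922231178791973 z 0.12595883221539794 along [-0.03254725 -0.02637324  0.17140087  0.17301448] res 0.0016864578805944972
both 3442 yaw -0.17348252757439603 perp 0.4707677673928804 z 0.1259574706448916 along [-0.03354053 -0.03178957  0.16849962  0.17207445] res 0.0013242855149771281
top orange 48 [0.11313394 0.07441314 0.30128207] [ 0.7095142  -0.04948698  0.30128207]
stop 109 [[-0.0246, 0.1976, 0.111], [-0.0232, 0.1979, 0.1173], [-0.0024, 0.199, 0.1473], [0.0192, 0.2048, 0.1524], [0.0239, 0.2059, 0.1537]]
cheek 68 [[0.0611, -0.4348, 0.186], [0.0626, -0.4338, 0.1865], [0.0704, 0.069, 0.1895], [0.081, 0.0899, 0.1937], [0.0825, 0.0911, 0.1939]]
base 2236 [[-0.173, 0.007, 0.002], [-0.1705, 0.0091, 0.0037], [0.0029, 0.0879, 0.0079], [0.1062, 0.2808, 0.0124], [0.197, 0.3079, 0.0154]]
lip [0.017 0.019 0.021 0.022 0.024 0.026 0.027 0.028 0.03  0.117 0.118 0.12
 0.121 0.123 0.125 0.126 0.128 0.129]
scene orange 102 [0.02848164 0.20119368 0.32145477] [0.64815181 0.0900622  0.32145477]Traceback (most recent call last):
  File "<stdin>", line 26, in <module>
    return _quantile_unchecked(
        a, q, axis, out, overwrite_input, method, keepdims, weights)
    return _ureduce(a,
                    func=_quantile_ureduce_func,
    ...<5 lines>...
                    overwrite_input=overwrite_input,
                    method=method)
    r = func(a, **kwargs)
    result = _quantile(arr,
                       quantiles=q,
    ...<2 lines>...
                       out=out,
                       weights=wgt)
    slices_having_nans = np.isnan(arr[-1, ...])
                                  ~~~^^^^^^^^^
IndexError: index -1 is out of bounds for axis 0 with size 0
```

Request:
{"fn": "servo_tool", "kwargs": {"motion": [[[0.4, 0.23, 0.965, 0, -0.3], [0.4, 0.23, 0.965, 0, -0.3], [0.4, 0.23, 0.965, 0, -0.3], [0.4, 0.23, 0.965, 0, -0.3], [0.4, 0.23, 0.965, 0, -0.3], [0.4, 0.23, 0.965, 0, -0.3], [0.4, 0.23, 0.965, 0, -0.3], [0.4, 0.23, 0.965, 0, -0.3], [0.4, 0.23, 0.965, 0, -0.3], [0.4, 0.23, 0.965, 0, -0.3], [0.4, 0.23, 0.965, 0, -0.3], [0.4, 0.23, 0.965, 0, -0.3], [0.4, 0.23, 0.965, 0, -0.3], [0.4, 0.23, 0.965, 0, -0.3], [0.4, 0.23, 0.965, 0, -0.3], [0.4, 0.23, 0.965, 0, -0.3], [0.4, 0, 0, 0, 0], [0.4, 0, 0, 0, 0], [0.4, 0, 0, 0, 0]]]}}

```text
t: 2.0
eef_pos: [0.4101, -0.0049, 0.253]
tool_rot: [0.0, 0.996, -0.088, -0.0]
contact_force: [-0.3, 0.3, -0.7]
gripper_width: 0.405
grasp_force: 0.0
```

```bash
python3 - <<'E'
from h import *
s=np.load('top.npz');cv2.imwrite('pics/c.png',cv2.resize(s['im'][80:250,180:360,::-1],(635,600),interpolation=cv2.INTER_CUBIC))
o=bot.get_obs(); print(o['q'].round(3),o['eef_pos'],o['tool_rot'],o['gripper_width'])
E
```

```text
[ 0.261  0.058 -0.411  2.124  0.029  0.966 -1.913] [ 0.41012483 -0.00492635  0.25302526] [ 2.55715446e-04  9.96119337e-01 -8.80116435e-02 -3.89802980e-04] 0.40488236456428817
```

View pics/c.png

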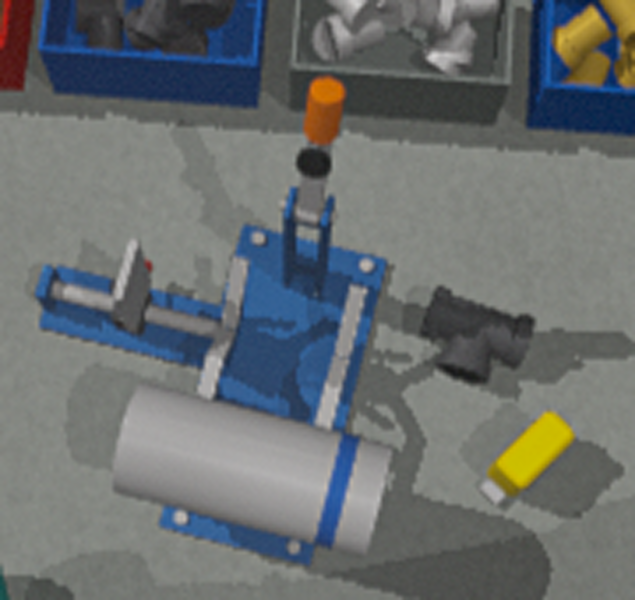

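The crop confirms it: grey pipe with the blue band at right (340,490), resting on the stand's arms, stop plate at (130,285). Descending behind it.

Request:
{"fn": "servo_tool", "kwargs": {"motion": [[[0.4, 0, 0, -0.6, 0], [0.4, 0, 0, -0.6, 0], [0.4, 0, 0, -0.6, 0], [0.4, 0, 0, -0.6, 0], [0.4, 0, 0, -0.6, 0], [0.4, 0, 0, 0, 0], [0.4, 0, 0, 0, 0], [0.4, 0, 0, 0, 0]]]}}

```text
t: 2.8
eef_pos: [0.4113, -0.0044, 0.1344]
tool_rot: [0.0, 0.996, -0.088, 0.001]
contact_force: [-0.0, 0.5, 0.3]
gripper_width: 0.396
grasp_force: 0.0
```

```bash
python3 - <<'E'
from h import *
o=bot.get_obs(); print(o['q'].round(3),o['tool_rot'].round(4))
E
```

```text
[ 0.214  0.249 -0.398  2.246  0.155  0.67  -2.041] [ 0.000e+00  9.961e-01 -8.800e-02  9.000e-04]
```

Request:
{"fn": "servo_tool", "kwargs": {"motion": [[[0.4, 0.148, -0.026, 0, 0], [0.4, 0.148, -0.026, 0, 0], [0.4, 0.148, -0.026, 0, 0], [0.4, 0.148, -0.026, 0, 0], [0.4, 0.148, -0.026, 0, 0], [0.4, 0.148, -0.026, 0, 0], [0.4, 0.148, -0.026, 0, 0], [0.4, 0.148, -0.026, 0, 0], [0.4, 0.148, -0.026, 0, 0], [0.4, 0.148, -0.026, 0, 0]]]}}

```text
t: 3.8
eef_pos: [0.4702, -0.0144, 0.1333]
tool_rot: [0.0, 0.996, -0.087, -0.0]
contact_force: [-2.6, -0.4, 1.2]
gripper_width: 0.399
grasp_force: 1.1
```

```bash
python3 - <<'E'
from h import *
c,im,d=P('scene')
cv2.imwrite('pics/s2.png',cv2.resize(im[100:300,140:340,::-1],(600,600),interpolation=cv2.INTER_CUBIC))
E
```

```text
(no output)
```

View pics/s2.png

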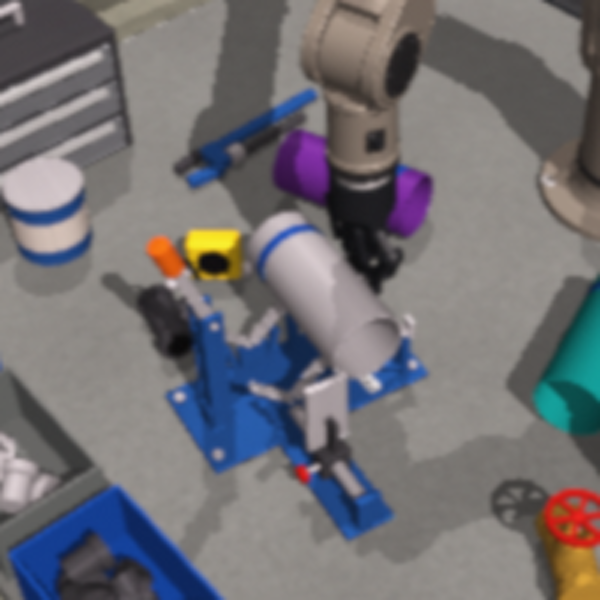

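The pipe is rolling parallel to the saddles, with the gripper behind it at (370,255). Continuing more slowly.

Request:
{"fn": "servo_tool", "kwargs": {"motion": [[[0.4, 0.1, -0.0175, 0.01, 0], [0.4, 0.1, -0.0175, 0.01, 0], [0.4, 0.1, -0.0175, 0.01, 0], [0.4, 0.1, -0.0175, 0.01, 0], [0.4, 0.1, -0.0175, 0.01, 0], [0.4, 0.1, -0.0175, 0.01, 0], [0.4, 0.1, -0.0175, 0.01, 0], [0.4, 0.1, -0.0175, 0.01, 0], [0.4, 0.1, -0.0175, 0.01, 0], [0.4, 0, 0, 0, 0], [0.4, 0, 0, 0, 0], [0.4, 0, 0, 0, 0], [0.4, 0, 0, 0, 0]]]}}

```text
t: 5.15
eef_pos: [0.5058, -0.0207, 0.137]
tool_rot: [0.0, 0.996, -0.088, 0.0]
contact_force: [-1.3, -0.2, 0.1]
gripper_width: 0.397
grasp_force: 0.0
```

```bash
cat >> h.py <<'E'
from scipy.optimize import least_squares
TH=-.1744; EX=np.array([np.cos(TH),np.sin(TH)]); EY=np.array([-np.sin(TH),np.cos(TH)]); O=np.array([.5942,.0733])
def tost(p): p=np.asarray(p); return np.c_[p.reshape(-1,3)[:,:2]@EX-O[0],p.reshape(-1,3)[:,:2]@EY-O[1],p.reshape(-1,3)[:,2]]
def pipe(name='scene',save=None,x0=0,r=.06):
    c,im,d=P(name); S=tost(world(c,d)); I=im.reshape(-1,3).astype(int)
    sat=I.max(1)-I.min(1)
    Q=S[(abs(S[:,0]-x0)<r)&(S[:,1]<.118)&(S[:,1]>-.16)&(S[:,2]>.105)&(S[:,2]<.19)&(sat<40)&(I.min(1)>70)]
    f=least_squares(lambda x:np.hypot(Q[:,0]-x[0]-x[1]*Q[:,1],Q[:,2]-x[2])-.04445,[x0,0,.118],loss='soft_l1',f_scale=.002)
    g=abs(f.fun)<.004
    print(name,len(Q),g.sum(),'x,yaw,z',f.x.round(4),'y range',np.percentile(Q[g,1],[0,.5,99.5,100]).round(4))
    if save: cv2.imwrite(save,cv2.resize(im[100:300,140:340,::-1],(600,600),interpolation=cv2.INTER_CUBIC))
    return S,I
E
python3 - <<'E'
from h import *
o=bot.get_obs(); print(tost(o['eef_pos']),o['contact_force'])
pipe('scene'); pipe('top','pics/t3.png')
E
```

```text
[[-0.09249481 -0.00587995  0.13695539]] [-1.27511708 -0.22755436  0.13198992]
scene 1109 1050 x,yaw,z [-0.0012  0.0034  0.1144] y range [-0.1026 -0.0997  0.0986  0.1016]
top 427 426 x,yaw,z [ 0.0006 -0.0013  0.1147] y range [-0.1055 -0.1052  0.0932  0.0945]
```

The pipe is seated, with x, yaw and z nominal. Next I lift, turn 90° so the fingers lie along stand x, and go to the pipe's -y end.

Request:
{"fn": "servo_tool", "kwargs": {"motion": [[[0.4, 0, 0, 0.7, 0], [0.4, 0, 0, 0.7, 0], [0.4, 0, 0, 0.7, 0], [0.7, 0, 0, 0.7, 0], [0.7, 0.132, -0.275, 0, 1], [0.7, 0.132, -0.275, 0, 1], [0.7, 0.132, -0.275, 0, 1], [0.7, 0.132, -0.275, 0, 1], [0.7, 0.132, -0.275, 0, 1], [0.7, 0.132, -0.275, 0, 1], [0.7, 0.132, -0.275, 0, 1], [0.7, 0.132, -0.275, 0, 1], [0.7, 0.132, -0.275, 0, 1], [0.7, 0.132, -0.275, 0, 1], [0.7, 0.132, -0.275, 0, 1], [0.7, 0.132, -0.275, 0, 1], [0.7, 0.132, -0.275, 0, 1], [0.7, 0, 0, 0, 0.1], [0.7, 0, 0, 0, 0]]]}}

```text
t: 7.15
eef_pos: [0.5741, -0.1634, 0.2487]
tool_rot: [-0.0, 0.767, 0.642, 0.0]
contact_force: [0.4, -0.3, -0.6]
gripper_width: 0.706
grasp_force: 0.0
```

```bash
python3 - <<'E'
from h import *
o=bot.get_obs(); print(tost(o['eef_pos']),o['tool_rot'],o['q'].round(2))
S,I=pipe('scene'); S,I=pipe('top')
E
```

```text
[[-0.00044881 -0.13458438  0.24867078]] [-3.72624227e-04  7.66834292e-01  6.41845019e-01  3.41569030e-05] [ 0.61  0.41 -0.58  1.72  0.25  1.08 -0.22]
scene 1107 1055 x,yaw,z [-0.0017  0.006   0.1145] y range [-0.1067 -0.1001  0.0993  0.1008]
top 2096 2077 x,yaw,z [ 0.0008 -0.0013  0.1146] y range [-0.1055 -0.1045  0.0932  0.0945]
```

Request:
{"fn": "servo_tool", "kwargs": {"motion": [[[0.7, 0, 0, -0.75, 0], [0.7, 0, 0, -0.75, 0], [0.7, 0, 0, -0.75, 0], [0.7, 0, 0, -0.75, 0], [0.7, 0, 0, 0, 0], [0.7, 0, 0, 0, 0], [0.7, 0.026, 0.148, 0, 0], [0.7, 0.026, 0.148, 0, 0], [0.7, 0.026, 0.148, 0, 0], [0.7, 0.026, 0.148, 0, 0], [0.7, 0.026, 0.148, 0, 0], [0.7, 0, 0, 0, 0], [0.7, 0, 0, 0, 0]]]}}

```text
t: 8.55
eef_pos: [0.58, -0.1345, 0.1294]
tool_rot: [0.001, 0.766, 0.643, 0.0]
contact_force: [0.3, -3.6, 1.8]
gripper_width: 0.701
grasp_force: 1.5
```

```bash
python3 - <<'E'
from h import *
o=bot.get_obs(); print(tost(o['eef_pos']))
S,I=pipe('scene'); S,I=pipe('top')
E
```

```text
[[ 0.00033191 -0.10511225  0.12942049]]
scene 1154 1095 x,yaw,z [-0.0014  0.0056  0.1144] y range [-0.1094 -0.0953  0.1078  0.1105]
top 1967 1946 x,yaw,z [0.0007 0.0003 0.1145] y range [-0.0952 -0.0918  0.103   0.1039]
```

Request:
{"fn": "servo_tool", "kwargs": {"motion": [[[0.7, 0.0175, 0.0985, 0, 0], [0.7, 0.0175, 0.0985, 0, 0], [0.7, 0.0175, 0.0985, 0, 0], [0.7, 0.0175, 0.0985, 0, 0], [0.7, 0.004, 0.025, 0, 0], [0.7, 0.004, 0.025, 0, 0], [0.7, 0, 0, 0, 0]]]}}

```text
t: 9.35
eef_pos: [0.5827, -0.1174, 0.129]
tool_rot: [0.0, 0.766, 0.643, -0.0]
contact_force: [0.6, -5.4, 2.2]
gripper_width: 0.701
grasp_force: 2.6
```

```bash
python3 - <<'E'
from h import *
o=bot.get_obs(); print(tost(o['eef_pos']))
S,I=pipe('top'); pipe('scene','pics/s5.png')
m=(abs(S[:,0])<.026)&(S[:,2]>.13)&(S[:,2]<.156)&(S[:,1]>.1)&(S[:,1]<.16)&(S[:,2]>.145)
print(np.percentile(S[m,1],[1,5,25,50,75,95]).round(4))
E
```

```text
[[ 4.31216411e-05 -8.77716525e-02  1.28960392e-01]]
top 1910 1886 x,yaw,z [0.0007 0.002  0.1144] y range [-0.0777 -0.0743  0.1176  0.118 ]
scene 1117 1055 x,yaw,z [-0.0016  0.0048  0.1145] y range [-0.0936 -0.0797  0.1172  0.118 ]
[0.1007 0.1026 0.11   0.1198 0.1276 0.1314]
```

View pics/s5.png

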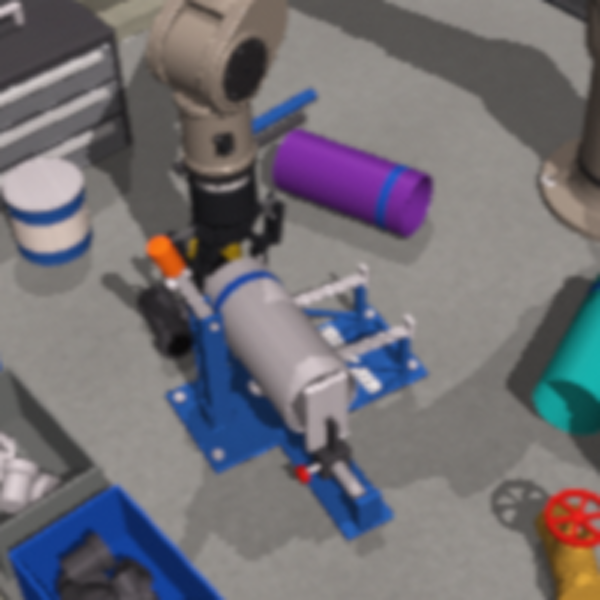

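The pipe is nearly at the stop, visible at (325,400). I close the last millimetres gently, watching force.

Request:
{"fn": "servo_tool", "kwargs": {"motion": [[[0.7, 0.0022, 0.0123, 0, 0], [0.7, 0.0022, 0.0123, 0, 0], [0.7, 0.0022, 0.0123, 0, 0], [0.7, 0.0022, 0.0123, 0, 0], [0.7, 0, 0, 0, 0]]]}}

```text
t: 9.95
eef_pos: [0.583, -0.1157, 0.1289]
tool_rot: [0.0, 0.766, 0.643, -0.0]
contact_force: [0.3, -5.9, 3.6]
gripper_width: 0.7
grasp_force: 2.9
```

Request:
{"fn": "servo_tool", "kwargs": {"motion": [[[0.7, 0.0022, 0.0123, 0, 0], [0.7, 0.0022, 0.0123, 0, 0], [0.7, 0, 0, 0, 0]]]}}

```text
t: 10.25
eef_pos: [0.5832, -0.1146, 0.129]
tool_rot: [0.001, 0.766, 0.643, -0.0]
contact_force: [-0.5, -5.7, 2.0]
gripper_width: 0.698
grasp_force: 2.9
```

Request:
{"fn": "servo_tool", "kwargs": {"motion": [[[0.7, 0.0022, 0.0123, 0, 0], [0.7, 0.0022, 0.0123, 0, 0], [0.7, 0, 0, 0, 0]]]}}

```text
t: 10.55
eef_pos: [0.5833, -0.1139, 0.1289]
tool_rot: [0.001, 0.766, 0.643, -0.001]
contact_force: [0.6, -5.6, 2.3]
gripper_width: 0.702
grasp_force: 3.1
```

Request:
{"fn": "servo_tool", "kwargs": {"motion": [[[0.7, 0.0022, 0.0123, 0, 0], [0.7, 0, 0, 0, 0]]]}}

```text
t: 10.75
eef_pos: [0.5833, -0.1139, 0.1289]
tool_rot: [0.001, 0.766, 0.642, -0.001]
contact_force: [-0.4, -6.9, 3.2]
gripper_width: 0.698
grasp_force: 3.7
```

Request:
{"fn": "servo_tool", "kwargs": {"motion": [[[0.7, 0.0022, 0.0123, 0, 0], [0.7, 0.0022, 0.0123, 0, 0], [0.7, 0, 0, 0, 0]]]}}

```text
t: 11.05
eef_pos: [0.5833, -0.1139, 0.1289]
tool_rot: [0.001, 0.766, 0.642, -0.001]
contact_force: [-1.3, -9.0, 3.6]
gripper_width: 0.702
grasp_force: 4.7
```

Contact with the stop: the TCP halted while the force rose. Backing off, then going over behind the open hold-down arm.

Request:
{"fn": "servo_tool", "kwargs": {"motion": [[[0.7, -0.044, -0.246, 0, 0], [0.7, -0.044, -0.246, 0, 0], [0, 0, 0, 0.96, 0], [0, 0, 0, 0.96, 0], [0, 0, 0, 0.96, 0], [0, 0, 0, 0.96, 0], [0, 0, 0, 0.96, 0], [0, 0, 0, 0.96, 0], [0, 0.878, 0.373, 0, 0], [0, 0.878, 0.373, 0, 0], [0, 0.878, 0.373, 0, 0], [0, 0.878, 0.373, 0, 0], [0, 0.878, 0.373, 0, 0], [0, 0, 0, 0, 0], [0, 0, 0, 0, 0]]]}}

```text
t: 12.55
eef_pos: [0.7558, -0.0549, 0.3578]
tool_rot: [-0.001, 0.765, 0.644, -0.0]
contact_force: [-0.8, 0.8, 1.4]
gripper_width: 0.007
grasp_force: 0.0
```

```bash
python3 - <<'E'
from h import *
o=bot.get_obs(); print(tost(o['eef_pos']),o['q'].round(2))
pipe('top');c,im,d=P('scene'); S=tost(world(c,d)); I=im.reshape(-1,3).astype(int)
m=(I[:,0]>180)&(I[:,1]>50)&(I[:,1]<150)&(I[:,2]<70)&(abs(S[:,0]-.11)<.06)&(abs(S[:,1])<.05)&(S[:,2]>.2)
print(m.sum(),np.percentile(S[m],[2,50,98],axis=0).round(4))
pipe('scene')
cv2.imwrite('pics/s6.png',cv2.resize(im[100:300,140:340,::-1],(600,600),interpolation=cv2.INTER_CUBIC))
E
```

```text
[[0.15970004 0.00379061 0.35777511]] [ 0.3   0.62 -0.57  1.15  0.32  1.46 -0.38]
top 2017 1998 x,yaw,z [0.0008 0.0003 0.1145] y range [-0.0751 -0.074   0.1169  0.118 ]
86 [[ 0.0965 -0.0038  0.2668]
 [ 0.1093  0.0124  0.2927]
 [ 0.1215  0.0173  0.3037]]
scene 1068 1012 x,yaw,z [-0.0012  0.0006  0.1144] y range [-0.0739 -0.0699  0.1169  0.1179]
```

View pics/s6.png

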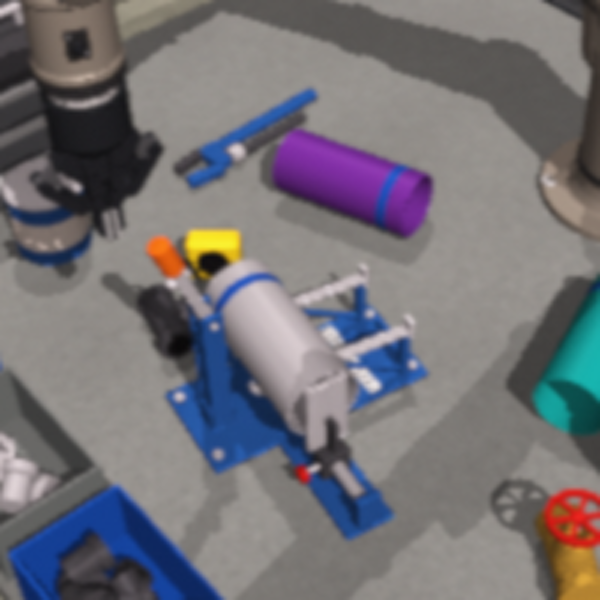

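Request:
{"fn": "servo_tool", "kwargs": {"motion": [[[0, 0, 0, -0.66, 0], [0, 0, 0, -0.66, 0], [0, 0, 0, -0.66, 0], [0, 0, 0, 0, 0], [0, -0.197, 0.035, 0, 0], [0, -0.197, 0.035, 0, 0], [0, -0.197, 0.035, 0, 0], [0, -0.197, 0.035, 0, 0], [0, -0.197, 0.035, 0, 0], [0, -0.197, 0.035, 0, 0], [0, -0.197, 0.035, 0, 0], [0, -0.197, 0.035, 0, 0], [0, -0.197, 0.035, 0, 0], [0, -0.197, 0.035, 0, 0], [0, 0, 0, 0, 0]]]}}

```text
t: 14.2
eef_pos: [0.6794, -0.0415, 0.289]
tool_rot: [0.005, 0.766, 0.643, 0.005]
contact_force: [-2.3, -1.9, 27.4]
gripper_width: 0.001
grasp_force: 11.3
```

```bash
python3 - <<'E'
from h import *
o=bot.get_obs(); print(tost(o['eef_pos']))
c,im,d=P('scene'); S=tost(world(c,d)); I=im.reshape(-1,3).astype(int)
m=(I[:,0]>180)&(I[:,1]>50)&(I[:,1]<150)&(I[:,2]<70)&(abs(S[:,0]-.05)<.15)&(abs(S[:,1])<.05)&(S[:,2]>.13)
print(m.sum(),np.percentile(S[m],[2,50,98],axis=0).round(4))
E
```

```text
[[0.08214428 0.00367744 0.28900718]]
64 [[0.0436 0.007  0.2676]
 [0.0564 0.014  0.2917]
 [0.0642 0.0183 0.3083]]
```

Vertical force is 27 N: the knuckles are bearing on the grip's end, so I'm raising at once.

Request:
{"fn": "servo_tool", "kwargs": {"motion": [[[0, 0, 0, 0.4, 0], [0, 0, 0, 0.4, 0], [0, 0, 0, 0.4, 0], [0, 0, 0, 0, 0]]]}}

```text
t: 14.65
eef_pos: [0.678, -0.0415, 0.3313]
tool_rot: [0.001, 0.766, 0.643, 0.002]
contact_force: [0.5, 0.1, 1.0]
gripper_width: -0.001
grasp_force: 0.0
```

```bash
cat >> h.py <<'E'
def grip(save=None):
    o=bot.get_obs(); print(o['t'],tost(o['eef_pos']),o['contact_force'].round(1))
    c,im,d=P('scene'); S=tost(world(c,d)); I=im.reshape(-1,3).astype(int)
    m=(I[:,0]>160)&(I[:,1]>40)&(I[:,1]<150)&(I[:,2]<70)&(abs(S[:,0]-.05)<.15)&(abs(S[:,1])<.05)&(S[:,2]>.13)
    print(m.sum(),np.percentile(S[m],[2,50,98],axis=0).round(4))
    if save: cv2.imwrite(save,cv2.resize(im[100:300,140:340,::-1],(600,600),interpolation=cv2.INTER_CUBIC))
E
python3 -c "
from h import *
grip('pics/s7.png')"
```

```text
14.65 [[0.08067737 0.00350382 0.33133318]] [0.5 0.1 1. ]
101 [[ 0.0311 -0.0016  0.2643]
 [ 0.0447  0.0118  0.2885]
 [ 0.0558  0.0175  0.3057]]
```

View pics/s7.png

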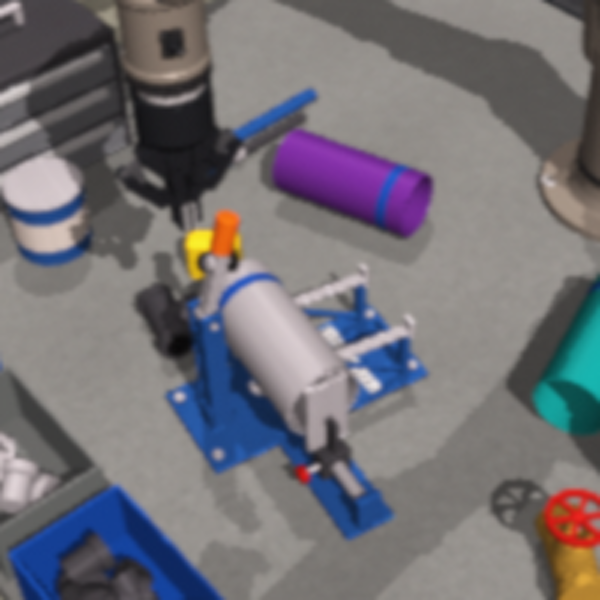

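The arm is free, with the grip at (227,232), past upright and starting to fall. I wait while it closes.

Request:
{"fn": "servo_tool", "kwargs": {"motion": [[[0, 0, 0, 0.5, 0], [0, 0, 0, 0, 0], [0, 0, 0, 0, 0], [0, 0, 0, 0, 0], [0, 0, 0, 0, 0], [0, 0, 0, 0, 0], [0, 0, 0, 0, 0], [0, 0, 0, 0, 0], [0, 0, 0, 0, 0], [0, 0, 0, 0, 0], [0, 0, 0, 0, 0], [0, 0, 0, 0, 0], [0, 0, 0, 0, 0], [0, 0, 0, 0, 0], [0, 0, 0, 0, 0], [0, 0, 0, 0, 0], [0, 0, 0, 0, 0], [0, 0, 0, 0, 0], [0, 0, 0, 0, 0], [0, 0, 0, 0, 0]]]}}

```text
t: 16.7
eef_pos: [0.677, -0.0419, 0.3481]
tool_rot: [0.0, 0.766, 0.643, 0.0]
contact_force: [0.3, 0.2, 0.2]
gripper_width: 0.002
grasp_force: 0.0
```

Request:
{"fn": "servo_tool", "kwargs": {"motion": [[[0, 0, 0, 0, 0], [0, 0, 0, 0, 0], [0, 0, 0, 0, 0], [0, 0, 0, 0, 0], [0, 0, 0, 0, 0], [0, 0, 0, 0, 0], [0, 0, 0, 0, 0], [0, 0, 0, 0, 0], [0, 0, 0, 0, 0], [0, 0, 0, 0, 0], [0, 0, 0, 0, 0], [0, 0, 0, 0, 0], [0, 0, 0, 0, 0], [0, 0, 0, 0, 0], [0, 0, 0, 0, 0], [0, 0, 0, 0, 0]]]}}

```text
t: 18.3
eef_pos: [0.677, -0.0419, 0.3481]
tool_rot: [0.0, 0.766, 0.643, 0.0]
contact_force: [0.2, -0.4, -0.0]
gripper_width: 0.001
grasp_force: 0.0
```

```bash
python3 -c "
from h import *
grip('pics/s8.png'); S,I=pipe('top'); pipe('scene')
m=(abs(S[:,0])<.03)&(S[:,2]>.135)&(S[:,2]<.154)&(S[:,1]>.1)&(S[:,1]<.16)
print(np.percentile(S[m,1],[1,10,50,90,99]).round(4))"
```

```text
18.3 [[0.07978916 0.00290357 0.3481222 ]] [ 0.2 -0.4 -0. ]
77 [[-0.0545 -0.0007  0.1742]
 [-0.0348  0.0113  0.1856]
 [-0.0163  0.0179  0.1919]]
top 1603 1422 x,yaw,z [ 0.0016 -0.0072  0.1148] y range [-0.059  -0.0531  0.1173  0.1179]
scene 1065 869 x,yaw,z [-0.001  -0.0026  0.1152] y range [-0.0724 -0.0703  0.1173  0.1176]
[0.1008 0.1043 0.1203 0.1309 0.1327]
```

View pics/s8.png

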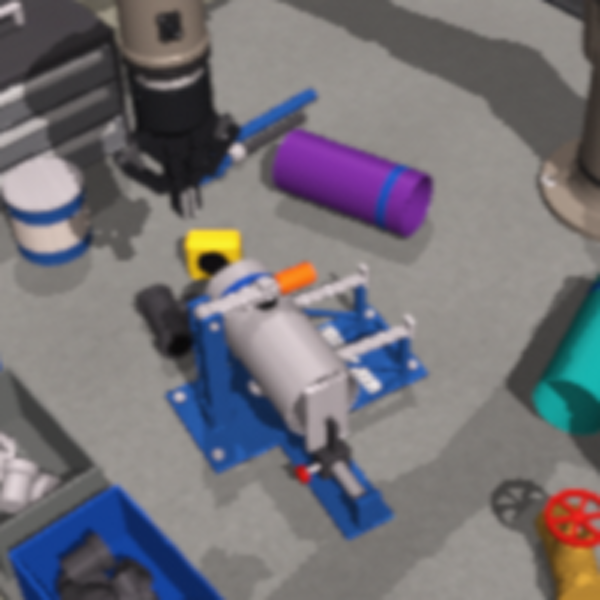

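The arm is closed with its pad on the pipe, the grip level at (297,278), and the pipe still at the stop. Everything is clear of the robot, so I hand in.

```bash
python3 -c "
from h import *
print(bot.hand_in())"
```

```text
the job is handed in; nothing more can be done
None
```

I handed the job in at about 18 s, and the hand-in gave no verdict. By the cameras, the pipe is in both saddles against the length stop and the hold-down arm is closed on it. The highest force I read was 27 N, for a moment on the hold-down grip, and 9 N while pushing the pipe to the stop.

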